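# Put the mixed-up lids back on their own turned boxes

## Robot

A 6-joint arm with a two-finger parallel gripper is mounted at the origin on a cart in front of the work surface, level with it; the furniture and walls round the work are solid. World frame = base frame: x ahead of the robot, y to its left, z up, the work surface at z = 0. Lengths are in m, angles in rad, forces in N, time in s.
With the tool pointing down it reaches from about 0.375 to 0.9 m from the base axis. Payload 3.1 kg.
Tool frame: the origin (TCP) lies between the finger pads; the fingertips stand manip.nose_length ahead of it and the grasp point (between the pads) lies 5 mm behind it (manip.nose_length is the distance from the TCP to the fingertips, in m); z points along the fingers, y is the line along which they close (so a half turn about z gives the same grasp; the last joint's range is limited). The gripper opens to 85 mm and grips with 20 to 120 N. Pads are 22 mm wide; open, the fingers measure 114 mm over their backs; the gripper's body (76 mm by 85 mm) begins 54 mm behind the grasp point. The pads swing forward as they close: fully open they stand 13 mm farther back than shut.
Start: joints at [-1.361, 0.527, 1.433, -0, 1.181, -0.178], TCP at [0.237, -0.578, 0.245] pointing down, gripper open.
Joint ranges: [-3.08, 3.08], [-0.75, 2.2], [0.22, 2.44], [-1.43, 4.57], [0, 2.65], [-2.85, 2.85]. Speed limits (rad/s): [2.79, 2.79, 3.14, 3.14, 3.14, 3.14].

## Interface

Orientations are given as a unit quaternion [x, y, z, w].
In Python, from station import monitor, eyes, job, manip gives the robot as it stands.
- The arm moves only by the shell command python3 -m pendant 'ROWS' [FORCE]. ROWS is JSON, a list that holds one entry, the list of rows, each a list of 7 numbers: the shift along the tool's x, y, z as a fraction of full scale, then the turn, a rotation vector about the tool's x, y, z as a fraction of full scale, then the opening, from 0 (shut) to 1 (fully open). A call has 1 to 20 rows; each row shifts and turns the commanded pose from where the row before left it, along the tool's axes as they then stand; what a row does not reach is not made up. Full scale, the value 1, is 800 mm for a shift and 0.12 rad for a turn. A row lasts 1/10 s, in which the tool goes at most 50 mm and 8.59 degrees, less where a joint would pass 70% of its speed; a pose out of reach is approached as far as the arm can. A call with a number of a shift or a turn outside -1 to 1 is refused whole. A call with a gripper value outside its range is refused whole. The fingers move at their own pace and stop on an object; FORCE is the grip in N (left out, the last holds). Time passes only in rows, so rows that do not move let the fingers close. It gives the time, the measured TCP pose, the force, the opening and the grip force at its end, in the units of the state.
- monitor.sense(): the state, without advancing time (a new reading comes with each control period).
- eyes.snapshot(name): name is "side" or "top"; returns a dict with "pixels" (400x640x3 uint8, red, green, blue), "depth" (400x640 float32, m along the optical axis (not along the pixel's ray), 0 where there is no reading), "intrinsics" (3x3 intrinsics, pixels), "k1" (the pictures are not rectified: a ray, as slopes to the right and down, at radius r is drawn at 1 + k1 r^2 times it, then the intrinsics apply), "eye" and "attitude" of the camera in the world. Camera axes: x right, y down, z forward; pixel columns grow to the right and rows downward; lengths in m; the calibration is good to about 2 mm. A picture is of the moment at which its call begins.
- job.sign_off(): hands the job in; it is judged then, once.
The state is a dict: "t": time; "q": joint angles; "qd": joint speeds; "tau": joint torques, N m; "tcp_pos": TCP position; "tool_rot": TCP orientation; "force": force on the tool from outside, world axes, zero at the start; "ft_torque": the same for the moment, N m; "finger_gap": opening from 0.0 (shut) to 1.0 (fully open); "gripper_force": force on a finger pad.
Only numpy, scipy, OpenCV 4.12 (cv2) and the standard library are available. Lean on these libraries where they do the work, as an engineer would, in place of code of your own. Each camera call takes 0.05 s, during which the arm holds its last target. There are 200 camera calls.

## Task

The lids of the four turned boxes got mixed up after finishing: three sit on one another's boxes, and the largest lies on the plywood board. Put every lid back home on its own box, the one whose rim has the lid's diameter, so that the spigot is in the mouth and the lid sits fully down and flush; the free half of the board is there to lay a lid aside on the way. Leave the boxes standing upright where they are.

Things in the scene. Friction and masses are not known exactly. Their poses are not given: they have to be found in the camera images.
- box_smallest: the smallest of four round turned boxes of light wood; loose, upright on the bench; round belly 70 mm across, narrowing to a flat rim 50 mm across at height 36 mm, a round mouth 30 mm wide, bored down to 6 mm above the bench; at the start the second largest lid is perched on it. Origin at the centre of its underside, z up; mass about 100 g
- box_second: the second smallest of four round turned boxes of light wood; loose, upright on the bench; round belly 78 mm across, narrowing to a flat rim 58 mm across at height 48 mm, a round mouth 38 mm wide, bored down to 6 mm above the bench; at the start the smallest lid lies loosely in its mouth. Origin at the centre of its underside, z up; mass about 140 g
- box_third: the second largest of four round turned boxes of light wood; loose, upright on the bench; round belly 86 mm across, narrowing to a flat rim 66 mm across at height 60 mm, a round mouth 46 mm wide, bored down to 6 mm above the bench; at the start the second smallest lid lies loosely in its mouth. Origin at the centre of its underside, z up; mass about 190 g
- box_largest: the largest of four round turned boxes of light wood; loose, upright on the bench; round belly 94 mm across, narrowing to a flat rim 74 mm across at height 72 mm, a round mouth 54 mm wide, bored down to 6 mm above the bench; at the start it stands open. Origin at the centre of its underside, z up; mass about 250 g
- lid_smallest: smallest of four dark turned lids, 50 mm across, about 30 g. Origin: centre of the spigot's underside, z up. Spigot 27 mm across, 9 mm long, lowest 3 mm bevelled to 21 mm; flat shoulder at z = 9 mm that rests on the rim; domed top, 18 mm high at the knob; round knob 16 mm across, z = 18 to 42 mm (grip from above, fingertips at z = 22 mm). Home: origin 27 mm above its box's origin
- lid_second: second smallest of four dark turned lids, 58 mm across, about 40 g. Origin: centre of the spigot's underside, z up. Spigot 35 mm across, 9 mm long, lowest 3 mm bevelled to 29 mm; flat shoulder at z = 9 mm that rests on the rim; domed top, 18 mm high at the knob; round knob 18 mm across, z = 18 to 42 mm (grip from above, fingertips at z = 22 mm). Home: origin 39 mm above its box's origin
- lid_third: second largest of four dark turned lids, 66 mm across, about 50 g. Origin: centre of the spigot's underside, z up. Spigot 43 mm across, 9 mm long, lowest 3 mm bevelled to 37 mm; flat shoulder at z = 9 mm that rests on the rim; domed top, 18 mm high at the knob; round knob 20 mm across, z = 18 to 42 mm (grip from above, fingertips at z = 22 mm). Home: origin 51 mm above its box's origin
- lid_largest: largest of four dark turned lids, 74 mm across, about 70 g. Origin: centre of the spigot's underside, z up. Spigot 51 mm across, 9 mm long, lowest 3 mm bevelled to 45 mm; flat shoulder at z = 9 mm that rests on the rim; domed top, 18 mm high at the knob; round knob 22 mm across, z = 18 to 42 mm (grip from above, fingertips at z = 22 mm). Home: origin 63 mm above its box's origin
- board: plywood offcut 110 x 200 x 9 mm (x, y, z), fixed, on which lids are laid aside; origin at the centre of its underside. At the start the largest lid stands on it, about 50 mm from its middle towards its own +y; the half towards its own -y is free for laying another lid aside. Other clutter near the boxes and board is low (under 40 mm)
Mind the look-alikes: they are no part of the job. What is shaped like the lid_third but green, turquoise or yellow is not meant.

How it is judged:
By the outcome, as a careful person would: the job done as asked, in the order asked, and still so for the second after the job is handed in, with the robot touching nothing.
It also fails if it takes over 136 s, if anything falls off the work surface, if the arm or the gripper's body presses on something with over 40 N, if the wrist force passes 120 N, or if a joint passes its speed limit or range.

## Working session

There is one attempt and no reset: what is moved stays moved. The work goes in short steps, Python scripts to look and compute and a shell command to move; the robot and the scene stay as the last step left them, time stands still between calls to the robot, and variables do not carry over. Pictures are saved under pics/ and viewed, at most 15 in all, crops included, and the job is handed in when it is done.

```bash
ls; mkdir -p pics
cat > h.py <<'E'
import numpy as np, cv2
from station import monitor, eyes, job, manip
E
python3 - <<'E'
from h import *
s=monitor.sense(); print({k:np.round(v,3).tolist() for k,v in s.items()}, manip.nose_length)
for n in("top","side"):
    d=eyes.snapshot(n); cv2.imwrite(f"pics/{n}0.png",d["pixels"][...,::-1]); np.save(f"{n}0.npy",d,allow_pickle=True)
    print(n,d["intrinsics"].tolist(),d["k1"],d["eye"],d["attitude"])
E
```

```text
pics
{'t': 0.0, 'q': [-1.36, 0.528, 1.434, 0.0, 1.181, -0.178], 'qd': [-0.0, -0.0, -0.0, -0.002, 0.0, 0.0], 'tau': [0.001, -44.235, -17.803, -0.0, 0.008, -0.0], 'tcp_pos': [0.237, -0.578, 0.244], 'tool_rot': [0.981, 0.193, -0.0, -0.001], 'force': [0.417, 0.517, 0.008], 'ft_torque': [-0.02, -0.027, -0.005], 'gripper_force': 0.0, 'finger_gap': 1.002} 0.014
top [[496.48572509735897, 0.0, 320.7586646792428], [0.0, 496.48572509735897, 197.22751844264587], [0.0, 0.0, 1.0]] -0.046147234947647255 [ 0.31792167 -0.0247419   1.29417175] [-0.70394309  0.70609286 -0.05426843  0.05433172]
side [[446.62677068711344, 0.0, 315.7543821402218], [0.0, 446.62677068711344, 199.43547878326413], [0.0, 0.0, 1.0]] 0.004174325933131183 [ 0.39028173 -0.8742951   0.6704722 ] [ 0.88744192 -0.05882888  0.02714517 -0.45634323]
```

View pics/top0.png

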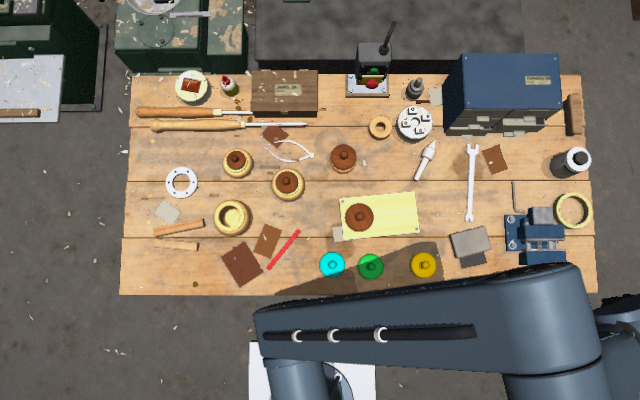

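View pics/side0.png

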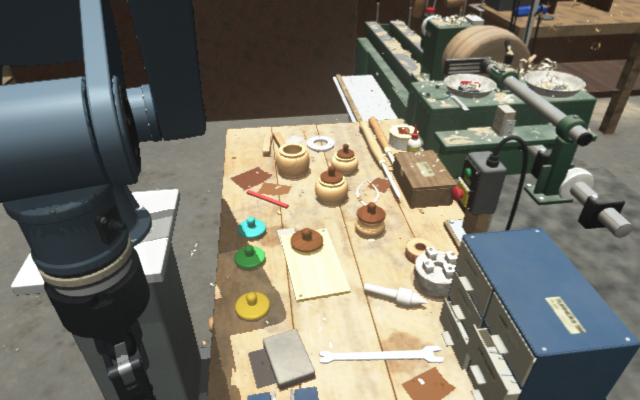

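```bash
cat >> h.py <<'E'
from scipy.spatial.transform import Rotation as R
def cloud(d):
    h,w=d["depth"].shape; u,v=np.meshgrid(np.arange(w),np.arange(h))
    p=np.stack([u,v],-1).reshape(-1,1,2).astype(float)
    n=cv2.undistortPoints(p,d["intrinsics"],np.array([d["k1"],0,0,0.])).reshape(h,w,2)
    c=np.dstack([n,np.ones((h,w))])*d["depth"][...,None]
    return c@R.from_quat(d["attitude"]).as_matrix().T+d["eye"]
def proj(d,P):
    c=(np.atleast_2d(P)-d["eye"])@R.from_quat(d["attitude"]).as_matrix()
    return cv2.projectPoints(c,np.zeros(3),np.zeros(3),d["intrinsics"],np.array([d["k1"],0,0,0.]))[0].reshape(-1,2)
def circ(xy):
    a=np.c_[2*xy,np.ones(len(xy))]; s=np.linalg.lstsq(a,(xy**2).sum(1),rcond=None)[0]
    return s[:2],np.sqrt(s[2]+s[:2]@s[:2])
def enc(xy):
    c,r=cv2.minEnclosingCircle(xy.astype(np.float32)); return np.array(c),r
def dark(d): # dark brown lids
    hsv=cv2.cvtColor(d["pixels"],cv2.COLOR_RGB2HSV); return (hsv[...,2]<150)&(hsv[...,1]>90)&(hsv[...,0]<20)
E
cat > m.py <<'E'
from h import *
import sys
S={"largest_on_board":(359,217),"second_on_box3":(288,184),"third_on_box1":(343,157),"smallest_on_box2":(237,163),"box_largest":(233,217)}
def measure(d,pts):
    P=cloud(d); m=dark(d)
    vv,uu=np.mgrid[:400,:640]
    for k,(u,v) in pts.items():
        w=(np.hypot(uu-u,vv-v)<26)&(d["depth"]>0)
        Q=P[w]; zt=np.percentile(Q[:,2],99.5)
        top=Q[Q[:,2]>zt-.004]
        print(k,"ztop %.4f"%zt,"topcentre",enc(top[:,:2]),len(top),top[:,:2].mean(0).round(4))
        L=P[w&m]; L=L[(L[:,2]>zt-.036)]
        if len(L)>50: print("   lid",enc(L[:,:2]), np.percentile(L[:,2],[1,50]).round(4))
if __name__=="__main__":
    d=np.load("top0.npy",allow_pickle=True).item(); measure(d,S)
    P=cloud(d); print("bench",P[240,205],P[205,320])
    b=P[(P[...,2]>.005)&(P[...,2]<.013)&(np.arange(640)[None]>330)&(np.arange(640)[None]<425)&(np.arange(400)[:,None]>185)&(np.arange(400)[:,None]<245)]
    print("board",cv2.minAreaRect(b[:,:2].astype(np.float32)),len(b),np.median(b,0))
    im=d["pixels"][140:260,190:440,::-1]; cv2.imwrite("pics/crop0.png",cv2.resize(im,None,fx=3.2,fy=3.2,interpolation=cv2.INTER_CUBIC))
E
python3 m.py
```

```text
largest_on_board ztop 0.0518 topcentre (array([ 0.46244565, -0.12274814]), 0.010187510401010513) 40 [ 0.4622 -0.1228]
   lid (array([ 0.46336713, -0.12277228]), 0.03637339547276497) [0.0197 0.0264]
second_on_box3 ztop 0.0928 topcentre (array([0.54639536, 0.06231584]), 0.00902691949158907) 36 [0.5464 0.0621]
   lid (array([0.54747528, 0.06142261]), 0.02878980152308941) [0.0616 0.0684]
third_on_box1 ztop 0.0783 topcentre (array([ 0.6158573 , -0.08223911]), 0.009347639977931976) 32 [ 0.6153 -0.0818]
   lid (array([ 0.61606562, -0.08208395]), 0.033171314746141434) [0.0466 0.0531]
smallest_on_box2 ztop 0.0803 topcentre (array([0.60812616, 0.19433303]), 0.0077729495242238045) 24 [0.6081 0.1942]
   lid (array([0.60859066, 0.19139017]), 0.025220153853297234) [0.0469 0.0566]
box_largest ztop 0.0762 topcentre (array([0.46123242, 0.20368373]), 0.03713233023881912) 149 [0.4575 0.2028]
   lid (array([0.45978153, 0.20146251]), 0.04661991819739342) [0.0408 0.0491]
bench [0.40632348 0.27735386 0.00109683] [ 4.97776361e-01 -2.28717963e-02 -2.28810206e-05]
board ((0.4707992672920227, -0.17388245463371277), (0.2447361946105957, 0.15281358361244202), 89.68656158447266) 2331 [ 0.46979924 -0.19328058  0.00890893]
```

View pics/crop0.png

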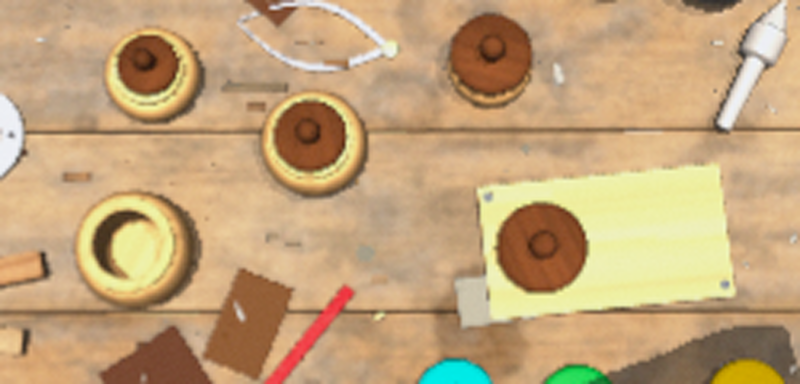

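In the crop, the brown lids are at top-image pixels (359,217) with r 36 mm on the board = largest, (343,157) r 33 = third, (288,184) r 29 = second, and (237,163) r 25 = smallest. The open box is at (233,217). Look-alikes for lid_third are turquoise (332,264), green (371,266) and yellow (423,265), and I leave those alone. Heights match the given sizes. First I turn the tool to zero yaw and go above lid_largest.

```bash
cat > box.py <<'E'
from h import *
def rim(d,c,z,rr,rm):
    """open box: centre from rim-height points; checks rim and mouth radii"""
    P=cloud(d).reshape(-1,3); r=np.hypot(*(P[:,:2]-c).T)
    Q=P[(r<.06)&(abs(P[:,2]-z)<.005)]; 
    if len(Q)<10: print("few rim points",len(Q)); return
    c1,r1=enc(Q[:,:2]); a=np.hypot(*(Q[:,:2]-c1).T)
    cf,rf=circ(Q[:,:2])
    print("rim centre",c1.round(4),"r %.4f (%.3f)"%(r1,rr),"fit",cf.round(4),"r %.4f (mean %.4f)"%(rf,(rr+rm)/2),"z",np.median(Q[:,2]).round(4),"rin",np.percentile(a,3).round(4),len(Q))
E
python3 - <<'E'
from box import *
d=np.load("top0.npy",allow_pickle=True).item()
rim(d,(.4605,.2025),.072,.037,.027)
s=monitor.sense(); print(R.from_quat(s["tool_rot"]).as_matrix().round(4))
E
python3 -m pendant '[[[0,0,0,0,0,0.81,0.5],[0,0,0,0,0,0.81,0.5],[0,0,0,0,0,0.81,0.5],[0,0,0,0,0,0.81,0.5],[0,0,0,0,0,0,0.5],[0,0,0,0,0,0,0.5]]]' 40
python3 -c "
from h import *
s=monitor.sense(); print(R.from_quat(s['tool_rot']).as_matrix().round(4), manip.nose_length, s['finger_gap'])"
```

```text
rim centre [0.4586 0.2019] r 0.0401 (0.037) fit [0.4604 0.2032] r 0.0325 (mean 0.0320) z 0.0717 rin 0.0256 328
[[ 9.254e-01  3.791e-01 -4.000e-04]
 [ 3.791e-01 -9.254e-01  2.000e-03]
 [ 4.000e-04 -2.000e-03 -1.000e+00]]
t: 0.7
tcp_pos: [0.2369, -0.5781, 0.245]
tool_rot: [1.0, 0.001, -0.0, -0.0]
force: [-0.0, -0.6, 0.1]
finger_gap: 0.5
gripper_force: 0.0
[[ 1.e+00  2.e-03 -2.e-04]
 [ 2.e-03 -1.e+00  8.e-04]
 [-2.e-04 -8.e-04 -1.e+00]] 0.014 0.5003990233120265
```

```bash
python3 -m pendant '[[[0.01,-0.02,0,0,0,0,0.5],[0.01,-0.02,0,0,0,0,0.5],[0.0205,-0.041,0,0,0,0,0.5],[0.0205,-0.041,0,0,0,0,0.5],[0.0205,-0.041,0,0,0,0,0.5],[0.0205,-0.041,0,0,0,0,0.5],[0.0205,-0.041,0,0,0,0,0.5],[0.0205,-0.041,0,0,0,0,0.5],[0.0205,-0.041,0,0,0,0,0.5],[0.0205,-0.041,0,0,0,0,0.5],[0.0205,-0.041,0,0,0,0,0.5],[0.0205,-0.041,0,0,0,0,0.5],[0.0205,-0.041,0.02,0,0,0,0.5],[0.0205,-0.041,0.025,0,0,0,0.5],[0.008,-0.0185,0.03,0,0,0,0.5],[0.008,-0.0185,0.03,0,0,0,0.5],[0,0,0.014,0,0,0,0.5],[0,0,0,0,0,0,0.5],[0,0,0,0,0,0,0.5]]]'
cat > look.py <<'E'
from h import *
import sys
n=sys.argv[1]; tag=sys.argv[2]; u0,v0,u1,v1=map(int,sys.argv[3:7])
d=eyes.snapshot(n); np.save(f"{tag}.npy",d,allow_pickle=True)
im=d["pixels"][v0:v1,u0:u1,::-1]; f=min(800/im.shape[1],600/im.shape[0])
cv2.imwrite(f"pics/{tag}.png",cv2.resize(im,None,fx=f,fy=f,interpolation=cv2.INTER_CUBIC))
E
python3 look.py side s1 220 120 420 270; python3 look.py top t1 190 110 450 300
```

```text
t: 2.6
tcp_pos: [0.4627, -0.1237, 0.1506]
tool_rot: [1.0, -0.0, 0.0, 0.0]
force: [-0.2, -0.5, -0.7]
finger_gap: 0.498
gripper_force: 0.0
```

View pics/s1.png

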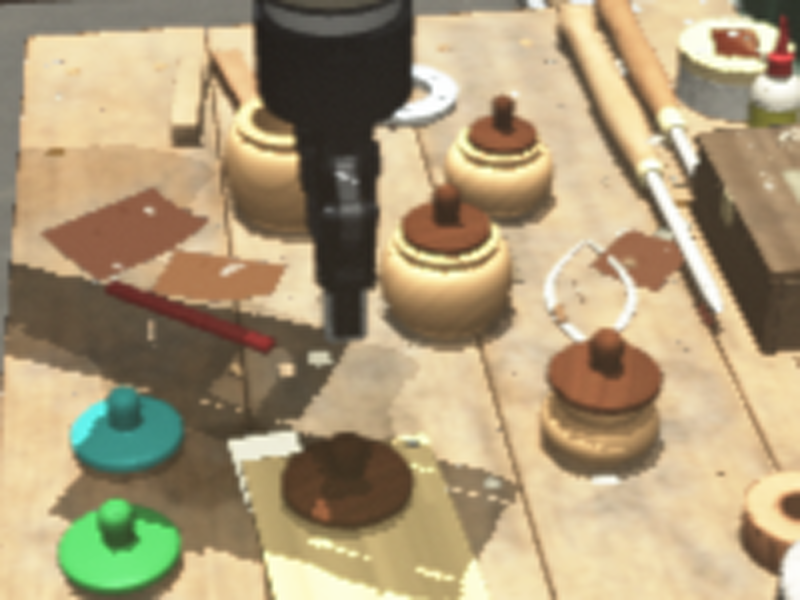

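The side crop shows the fingertips at about (307,204) full-image, directly above the knob of lid_largest (307,232). I'll check both against the calibration.

Run:
```python
from h import *
a=np.load("side0.npy",allow_pickle=True).item(); d=np.load("s1.npy",allow_pickle=True).item()
print("tip",proj(d,[[.4627,-.1237-.009,.1366],[.4627,-.1237,.1366]]))
P=cloud(a)
for n,xy,zt in(("L",(.4625,-.1228),.051),("2",(.5465,.0622),.093),("3",(.6157,-.082),.078),("1",(.6082,.1943),.081)):
    r=np.hypot(P[...,0]-xy[0],P[...,1]-xy[1]); w=(r<.02)&(P[...,2]>zt-.004)&(P[...,2]<zt+.01)
    print(n,"side knob top",enc(P[w][:,:2]),P[w].max(0)[2],w.sum(), "lid r", enc(P[(r<.055)&dark(a)&(P[...,2]>zt-.04)][:,:2]))
```

```text
tip [[305.49377757 199.80682108]
 [305.01221549 197.29469308]]
L side knob top (array([ 0.46265122, -0.12455919]), 0.009386788122355938) 0.0517288560182807 37 lid r (array([ 0.46224314, -0.12981761]), 0.03465782478451729)
2 side knob top (array([0.54669863, 0.05882446]), 0.007662642281502485) 0.09321404399865407 15 lid r (array([0.5485301, 0.0568287]), 0.029483512043952942)
3 side knob top (array([ 0.61775428, -0.08330601]), 0.009156409651041031) 0.07860131841680351 29 lid r (array([ 0.61469781, -0.09079675]), 0.03093329444527626)
1 side knob top (array([0.60946286, 0.19074729]), 0.0060725221410393715) 0.08047050493274932 9 lid r (array([0.6077565 , 0.18779637]), 0.021790985018014908)
```

```bash
python3 -m pendant '[[[0,-0.001,0.02,0,0,0,0.5],[0,0,0.03,0,0,0,0.5],[0,0,0.03,0,0,0,0.5],[0,0,0.03,0,0,0,0.5],[0,0,0.015,0,0,0,0.5],[0,0,0.006,0,0,0,0.5],[0,0,0,0,0,0,0.5],[0,0,0,0,0,0,0],[0,0,0,0,0,0,0],[0,0,0,0,0,0,0],[0,0,0,0,0,0,0],[0,0,0,0,0,0,0],[0,0,0,0,0,0,0],[0,0,0,0,0,0,0]]]' 40
```

```text
t: 4.1
tcp_pos: [0.4632, -0.1228, 0.0464]
tool_rot: [1.0, 0.0, 0.001, 0.001]
force: [-0.5, -2.0, 7.2]
finger_gap: 0.23
gripper_force: 39.4
```

```bash
python3 -m pendant '[[[0,0,-0.02,0,0,0,0],[0,0,-0.035,0,0,0,0],[0,0,-0.035,0,0,0,0],[0,0,-0.035,0,0,0,0],[0,0,-0.02,0,0,0,0],[0,-0.02,0,0,0,0,0],[0,-0.04,0,0,0,0,0],[0,-0.04,0,0,0,0,0],[0,-0.04,0,0,0,0,0],[0,-0.04,0,0,0,0,0],[0,-0.04,0,0,0,0,0],[0,-0.04,0,0,0,0,0],[0,-0.04,0,0,0,0,0],[0,-0.04,0,0,0,0,0],[0,-0.04,0,0,0,0,0],[-0.0035,-0.02,0,0,0,0,0],[0,-0.007,0,0,0,0,0],[0,0,0,0,0,0,0],[0,0,0,0,0,0,0]]]'
python3 look.py side s2 240 110 400 230
python3 - <<'E'
from h import *
d=np.load("s2.npy",allow_pickle=True).item(); s=monitor.sense(); t=s["tcp_pos"]; print(t,s["force"])
P=cloud(d); w=(np.hypot(P[...,0]-t[0],P[...,1]-t[1])<.05)&dark(d)&(P[...,2]>.1)&(P[...,2]<t[2]-.012)
L=P[w]; print(len(L),enc(L[:,:2]),np.percentile(L[:,2],[1,99]), "x range",np.percentile(L[:,0],[.5,99.5]))
E
```

```text
t: 6.0
tcp_pos: [0.4597, 0.2026, 0.1613]
tool_rot: [1.0, -0.0, -0.0, 0.0]
force: [-0.9, 0.5, -0.8]
finger_gap: 0.227
gripper_force: 39.5
[0.45976191 0.20244209 0.16130625] [-0.54351204 -0.41683831 -0.54404451]
239 (array([0.45966744, 0.19760638]), 0.036279987543821335) [0.13277896 0.14165889] x range [0.42372307 0.49494626]
```

View pics/s2.png

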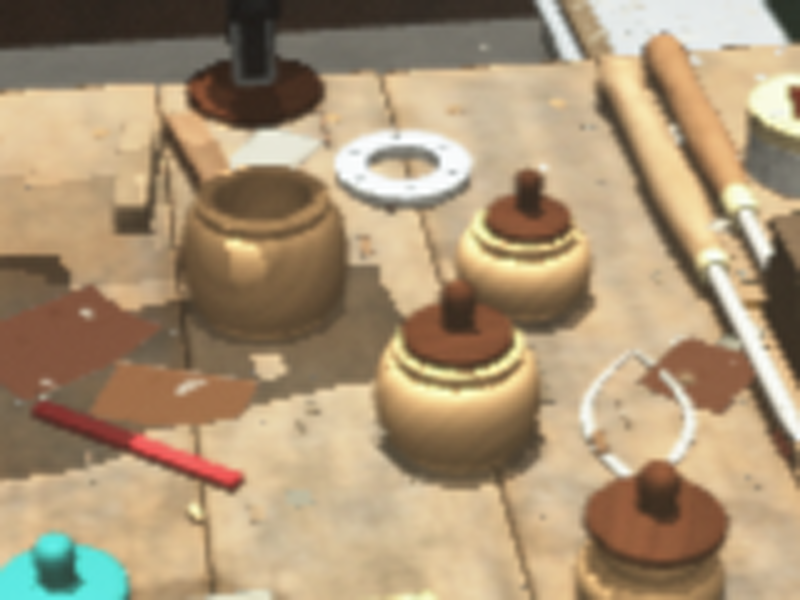

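The side view shows the level lid (crop 255,95) held above the open box (crop 265,190). I'll measure the box's x in the same view.

Run:
```python
from box import *
for f in("s2","side0","top0"):
    d=np.load(f+".npy",allow_pickle=True).item(); rim(d,(.4605,.2025),.072,.037,.027)
    P=cloud(d).reshape(-1,3); Q=P[(np.hypot(P[:,0]-.4605,P[:,1]-.2025)<.06)&(P[:,2]>.012)&(P[:,2]<.08)]
    print("all x",np.percentile(Q[:,0],[.5,99.5]).mean(),np.ptp(np.percentile(Q[:,0],[.5,99.5])),"y",np.percentile(Q[:,1],[.5,99.5]).mean(),np.ptp(np.percentile(Q[:,1],[.5,99.5])))
```

```text
rim centre [0.461  0.2021] r 0.0386 (0.037) fit [0.4608 0.2006] r 0.0324 (mean 0.0320) z 0.0701 rin 0.0267 174
all x 0.4599515107491403 0.08869522452045636 y 0.19472268570278006 0.08190964940662931
rim centre [0.4628 0.2018] r 0.0389 (0.037) fit [0.4608 0.201 ] r 0.0324 (mean 0.0320) z 0.0701 rin 0.0256 174
all x 0.45983660961897543 0.08848827422706435 y 0.19563909096751747 0.08148635923829603
rim centre [0.4586 0.2019] r 0.0401 (0.037) fit [0.4604 0.2032] r 0.0325 (mean 0.0320) z 0.0717 rin 0.0256 328
all x 0.4588788430434294 0.08906728586307588 y 0.19989890256793216 0.08558570351513334
```

```bash
python3 -m pendant '[[[0.001,0,0.02,0,0,0,0],[0,0,0.03,0,0,0,0],[0,0,0.013,0,0,0,0],[0,0,0.003,0,0,0,0],[0,0,0.003,0,0,0,0],[0,0,0.003,0,0,0,0],[0,0,0.003,0,0,0,0],[0,0,0,0,0,0,0],[0,0,0,0,0,0,0]]]'
```

```text
t: 6.95
tcp_pos: [0.4607, 0.2034, 0.1016]
tool_rot: [1.0, 0.0, 0.0, -0.0]
force: [-0.3, -0.6, -1.0]
finger_gap: 0.23
gripper_force: 39.5
```

```bash
python3 -m pendant '[[[0,0,0.001,0,0,0,0],[0,0,0.001,0,0,0,0],[0,0,0,0,0,0,0],[0,0,0,0,0,0,0.5],[0,0,0,0,0,0,0.5],[0,0,0,0,0,0,0.5],[0,0,0,0,0,0,0.5],[0,0,-0.015,0,0,0,0.5],[0,0,-0.03,0,0,0,0.5],[0,0,-0.03,0,0,0,0.5],[0,0,-0.01,0,0,0,0.5],[0.009,0.015,0,0,0,0,0.5],[0.02,0.033,0,0,0,0,0.5],[0.02,0.033,0,0,0,0,0.5],[0.02,0.033,0,0,0,0,0.5],[0.02,0.033,0,0,0,0,0.5],[0.0185,0.0305,0,0,0,0,0.5],[0,0,0,0,0,0,0.5],[0,0,0,0,0,0,0.5]]]'
cat > lid.py <<'E'
from h import *
import sys
def lid(d,xy,zt):
    P=cloud(d); r=np.hypot(P[...,0]-xy[0],P[...,1]-xy[1]); w=(r<.02)&(P[...,2]>zt-.005)&(P[...,2]<zt+.008)
    print("knob top",enc(P[w][:,:2]) if w.sum() else 0,w.sum(),"z",np.percentile(P[w][:,2],90).round(4) if w.sum() else 0)
    L=P[(r<.055)&dark(d)&(P[...,2]>zt-.036)&(P[...,2]<zt-.015)]
    if len(L)>20:
        print("  lid",enc(L[:,:2]),"z",np.percentile(L[:,2],[2,98]).round(4)); 
        A=np.c_[L[:,:2]-L[:,:2].mean(0),np.ones(len(L))]; print("  slope",np.linalg.lstsq(A,L[:,2],rcond=None)[0].round(3))
E
python3 look.py side s3 240 110 400 230
python3 - <<'E'
from lid import *
d=np.load("s3.npy",allow_pickle=True).item(); lid(d,(.461,.203),.105); lid(d,(.5466,.0615),.093)
E
```

```text
t: 8.85
tcp_pos: [0.546, 0.0601, 0.1665]
tool_rot: [1.0, -0.001, -0.001, -0.0]
force: [-0.3, 0.3, -1.2]
finger_gap: 0.498
gripper_force: 0.0
knob top (array([0.46018627, 0.20119256]), 0.009183386340737343) 22 z 0.1036
  lid (array([0.46050233, 0.20038134]), 0.03744938224554062) z [0.0699 0.0883]
  slope [-0.007  0.086  0.078]
knob top (array([0.54603273, 0.05999847]), 0.009413337334990501) 23 z 0.0922
  lid (array([0.54884702, 0.05749444]), 0.03233702480792999) z [0.0578 0.0764]
  slope [-0.021  0.075  0.066]
```

View pics/s3.png

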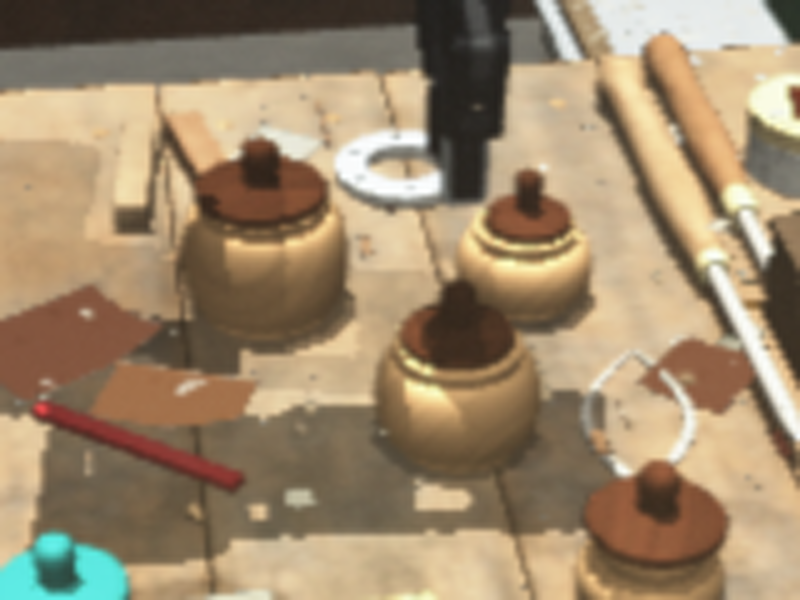

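lid_largest (crop 260,190) sits flush on the largest box, and the gripper is over lid_second (crop 458,320). Next I grip lid_second and carry it to the free half of the board.

```bash
python3 -m pendant '[[[0.0005,-0.001,0.02,0,0,0,0.5],[0,0,0.03,0,0,0,0.5],[0,0,0.03,0,0,0,0.5],[0,0,0.012,0,0,0,0.5],[0,0,0.006,0,0,0,0.5],[0,0,0,0,0,0,0.5],[0,0,0,0,0,0,0],[0,0,0,0,0,0,0],[0,0,0,0,0,0,0],[0,0,0,0,0,0,0],[0,0,0,0,0,0,0],[0,0,0,0,0,0,0],[0,0,0,0,0,0,0]]]' 40
python3 -m pendant '[[[0,0,-0.01,0,0,0,0],[0,0,-0.025,0,0,0,0],[0,0,-0.03,0,0,0,0],[0,0,-0.02,0,0,0,0],[-0.005,0.018,0,0,0,0,0],[-0.0098,0.0373,0,0,0,0,0],[-0.0098,0.0373,0,0,0,0,0],[-0.0098,0.0373,0,0,0,0,0],[-0.0098,0.0373,0,0,0,0,0],[-0.0098,0.0373,0,0,0,0,0],[-0.0098,0.0373,0,0,0,0,0],[-0.0098,0.0373,0,0,0,0,0],[-0.0098,0.0373,0,0,0,0,0],[-0.0098,0.0373,0,0,0,0,0],[0,0,0,0,0,0,0],[0,0,0,0,0,0,0]]]'
python3 look.py side s4 220 100 420 250
python3 - <<'E'
from h import *
d=np.load("top0.npy",allow_pickle=True).item(); print(proj(d,[[.472,-.222,.009]]))
d=np.load("s4.npy",allow_pickle=True).item(); print(proj(d,[[.472,-.222,.009]]))
E
```

```text
t: 10.2
tcp_pos: [0.5477, 0.0621, 0.0904]
tool_rot: [1.0, -0.0, 0.001, 0.0]
force: [-0.7, -0.1, 6.3]
finger_gap: 0.183
gripper_force: 39.4
t: 11.8
tcp_pos: [0.471, -0.2214, 0.1565]
tool_rot: [1.0, -0.001, -0.001, -0.001]
force: [0.1, 0.2, -1.0]
finger_gap: 0.181
gripper_force: 39.2
[[396.3592543  214.07176902]]
[[315.95311489 274.85684441]]
```

View pics/s4.png

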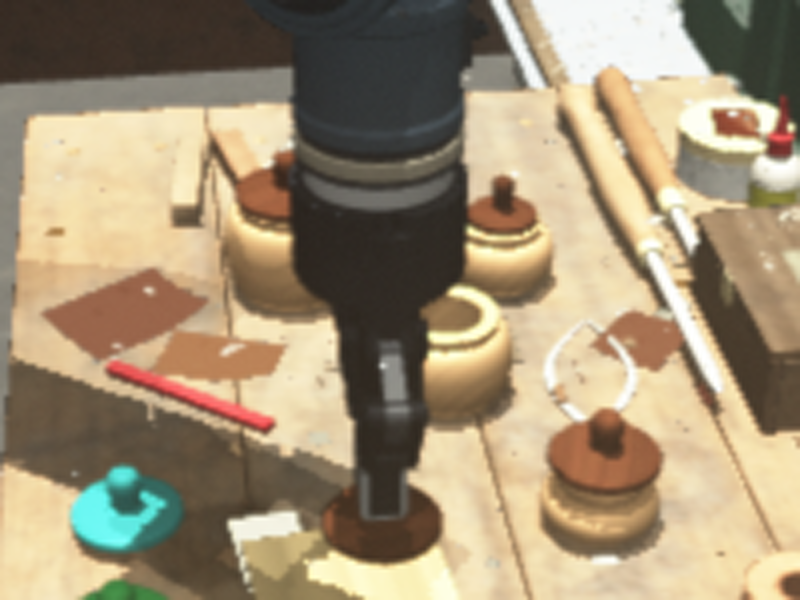

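Lid_second is held level over the free half of the board (crop 380,520), and box_third is open (crop 455,310). I lay it down and go over lid_third.

```bash
python3 -m pendant '[[[0,0,0.02,0,0,0,0],[0,0,0.035,0,0,0,0],[0,0,0.035,0,0,0,0],[0,0,0.025,0,0,0,0],[0,0,0.012,0,0,0,0],[0,0,0.004,0,0,0,0],[0,0,0.002,0,0,0,0],[0,0,0.002,0,0,0,0],[0,0,0,0,0,0,0],[0,0,0,0,0,0,0]]]'
python3 -m pendant '[[[0,0,0,0,0,0,0.5],[0,0,0,0,0,0,0.5],[0,0,0,0,0,0,0.5],[0,0,0,0,0,0,0.5],[0,0,-0.015,0,0,0,0.5],[0,0,-0.03,0,0,0,0.5],[0,0,-0.035,0,0,0,0.5],[0,0,-0.03,0,0,0,0.5],[0.013,-0.012,-0.02,0,0,0,0.5],[0.028,-0.027,0,0,0,0,0.5],[0.028,-0.027,0,0,0,0,0.5],[0.028,-0.027,0,0,0,0,0.5],[0.028,-0.027,0,0,0,0,0.5],[0.028,-0.027,0,0,0,0,0.5],[0.028,-0.027,0,0,0,0,0.5],[0,0,0,0,0,0,0.5],[0,0,0,0,0,0,0.5]]]'
python3 look.py side s5 220 100 420 250
python3 look.py top t5 190 110 450 300
python3 - <<'E'
from lid import *
from box import rim
for f in("s5","t5"):
    print(f); d=np.load(f+".npy",allow_pickle=True).item(); lid(d,(.4715,-.222),.051); lid(d,(.6163,-.082),.078); rim(d,(.5466,.0615),.060,.033,.023)
E
```

```text
t: 12.85
tcp_pos: [0.4727, -0.2212, 0.05]
tool_rot: [1.0, -0.0, 0.001, 0.0]
force: [0.2, 0.6, -1.1]
finger_gap: 0.185
gripper_force: 39.2
t: 14.55
tcp_pos: [0.617, -0.0811, 0.1538]
tool_rot: [1.0, 0.001, -0.0, 0.0]
force: [0.2, 0.1, -1.1]
finger_gap: 0.5
gripper_force: 0.0
s5
knob top (array([ 0.47232658, -0.22186318]), 0.008160232566297054) 37 z 0.0511
  lid (array([ 0.47223476, -0.22538504]), 0.027398059144616127) z [0.0183 0.0352]
  slope [-0.007  0.172  0.024]
knob top (array([ 0.61552328, -0.08396947]), 0.009228130802512169) 34 z 0.0772
  lid (array([ 0.61671561, -0.08628502]), 0.032888807356357574) z [0.0447 0.0598]
  slope [0.008 0.061 0.051]
rim centre [0.5485 0.0609] r 0.0351 (0.033) fit [0.5475 0.0588] r 0.0284 (mean 0.0280) z 0.0581 rin 0.0212 191
t5
knob top (array([ 0.47136134, -0.22034195]), 0.008729961700737476) 35 z 0.0536
  lid (array([ 0.47279447, -0.22081763]), 0.028548093512654305) z [0.0198 0.0306]
  slope [-0.019  0.008  0.026]
knob top 0 0 z 0
rim centre [0.5691 0.082 ] r 0.0119 (0.033) fit [0.5677 0.0819] r 0.0069 (mean 0.0280) z 0.0593 rin 0.0016 30
```

View pics/s5.png

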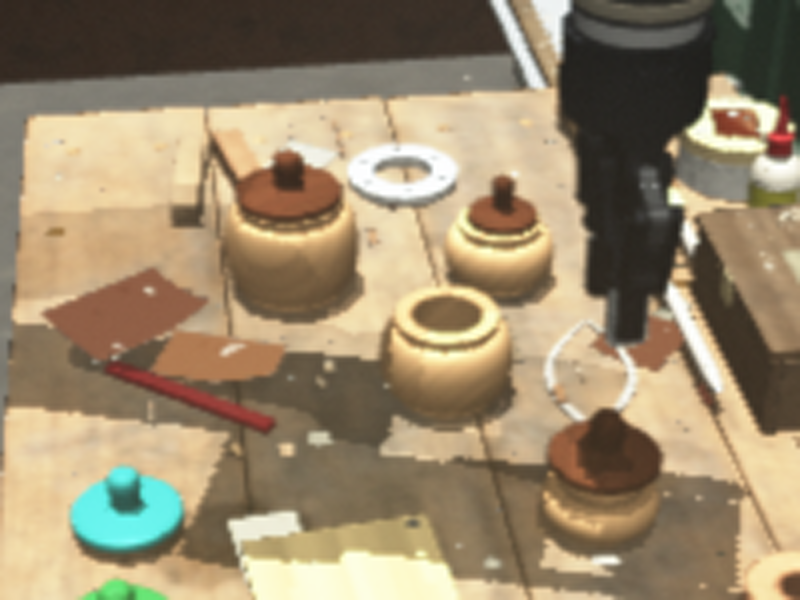

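The side view shows the gripper over lid_third (crop 605,450), with box_third open (crop 450,310). Top and side both put lid_second flat on the board at (0.472,-0.221). Next I grip lid_third and carry it over box_third.

```bash
python3 -m pendant '[[[-0.001,0.0015,0.02,0,0,0,0.5],[0,0,0.03,0,0,0,0.5],[0,0,0.03,0,0,0,0.5],[0,0,0.013,0,0,0,0.5],[0,0,0.006,0,0,0,0.5],[0,0,0,0,0,0,0.5],[0,0,0,0,0,0,0],[0,0,0,0,0,0,0],[0,0,0,0,0,0,0],[0,0,0,0,0,0,0],[0,0,0,0,0,0,0],[0,0,0,0,0,0,0],[0,0,0,0,0,0,0]]]' 40
python3 -m pendant '[[[0,0,-0.01,0,0,0,0],[0,0,-0.03,0,0,0,0],[0,0,-0.035,0,0,0,0],[0,0,-0.03,0,0,0,0],[-0.007,-0.014,-0.01,0,0,0,0],[-0.0158,-0.033,0,0,0,0,0],[-0.0158,-0.033,0,0,0,0,0],[-0.0158,-0.033,0,0,0,0,0],[-0.0158,-0.033,0,0,0,0,0],[-0.0158,-0.033,0,0,0,0,0],[0,0,0,0,0,0,0],[0,0,0,0,0,0,0]]]'
python3 look.py side s6 240 100 400 220
python3 look.py top t6 190 110 450 300
python3 - <<'E'
from lid import *
from box import rim
for f in("s6","t6"):
    print(f); d=np.load(f+".npy",allow_pickle=True).item(); rim(d,(.5473,.0605),.060,.033,.023); rim(d,(.6163,-.082),.036,.025,.015)
d=np.load("s6.npy",allow_pickle=True).item()
t=monitor.sense()["tcp_pos"]; print(t); lid(d,t[:2],t[2]+.004)
E
```

```text
t: 15.95
tcp_pos: [0.6172, -0.083, 0.0752]
tool_rot: [1.0, 0.0, 0.001, 0.0]
force: [0.5, 0.8, 5.8]
finger_gap: 0.209
gripper_force: 39.4
t: 17.15
tcp_pos: [0.5465, 0.0613, 0.1656]
tool_rot: [1.0, 0.001, -0.001, 0.0]
force: [0.3, -0.2, 0.2]
finger_gap: 0.207
gripper_force: 39.2
s6
rim centre [0.5474 0.0604] r 0.0345 (0.033) fit [0.5473 0.0588] r 0.0285 (mean 0.0280) z 0.0582 rin 0.0225 191
rim centre [ 0.6159 -0.0826] r 0.0272 (0.025) fit [ 0.6151 -0.0844] r 0.0208 (mean 0.0200) z 0.0342 rin 0.0143 179
t6
few rim points 1
rim centre [ 0.6127 -0.0826] r 0.0282 (0.025) fit [ 0.6148 -0.0825] r 0.0208 (mean 0.0200) z 0.036 rin 0.014 191
[0.54782758 0.05998643 0.16587135]
knob top (array([0.54376686, 0.05615676]), 0.01769481599330902) 30 z 0.1769
  lid (array([0.54643941, 0.05840388]), 0.03313568979501724) z [0.1344 0.1444]
  slope [-0.001  0.081  0.141]
```

View pics/s6.png

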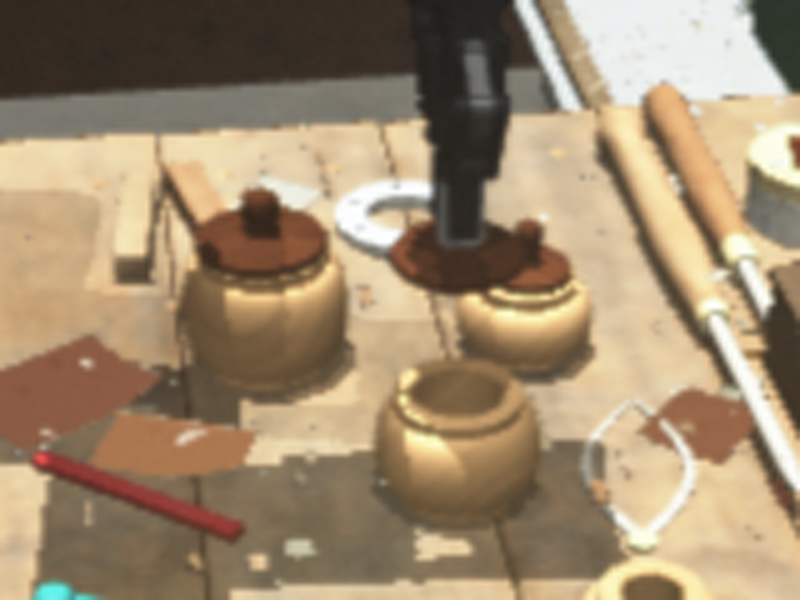

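Lid_third (crop 460,255) hangs level above the open box_third (crop 460,385), and box_smallest is bare at about (0.615,-0.083). Lowering it now.

```bash
python3 -m pendant '[[[0.0008,0,0.02,0,0,0,0],[0,0,0.035,0,0,0,0],[0,0,0.022,0,0,0,0],[0,0,0.004,0,0,0,0],[0,0,0.004,0,0,0,0],[0,0,0.004,0,0,0,0],[0,0,0.002,0,0,0,0],[0,0,0.002,0,0,0,0],[0,0,0,0,0,0,0],[0,0,0,0,0,0,0]]]'
```

```text
t: 18.25
tcp_pos: [0.5484, 0.0603, 0.092]
tool_rot: [1.0, 0.0, 0.0, 0.0]
force: [0.4, 0.2, -0.4]
finger_gap: 0.209
gripper_force: 39.2
```

```bash
python3 -m pendant '[[[0,0,0.0015,0,0,0,0],[0,0,0.001,0,0,0,0],[0,0,0,0,0,0,0],[0,0,0,0,0,0,0.5],[0,0,0,0,0,0,0.5],[0,0,0,0,0,0,0.5],[0,0,0,0,0,0,0.5],[0,0,-0.015,0,0,0,0.5],[0,0,-0.03,0,0,0,0.5],[0,0,-0.035,0,0,0,0.5],[0.006,-0.014,-0.012,0,0,0,0.5],[0.014,-0.031,0,0,0,0,0.5],[0.014,-0.031,0,0,0,0,0.5],[0.014,-0.031,0,0,0,0,0.5],[0.014,-0.031,0,0,0,0,0.5],[0.014,-0.028,0,0,0,0,0.5],[0,0,0,0,0,0,0.5],[0,0,0,0,0,0,0.5]]]'
python3 look.py side s7 250 110 390 215
python3 - <<'E'
from lid import *
from box import rim
d=np.load("s7.npy",allow_pickle=True).item(); lid(d,(.5475,.0603),.093); lid(d,(.6086,.193),.081)
print(np.mean([monitor.sense()["tcp_pos"] for _ in range(3)],0))
E
```

```text
t: 20.05
tcp_pos: [0.6087, 0.1933, 0.1637]
tool_rot: [1.0, 0.001, -0.0, 0.0]
force: [-0.4, 0.8, -0.1]
finger_gap: 0.499
gripper_force: 0.0
knob top (array([0.54830092, 0.0581973 ]), 0.009481849148869514) 25 z 0.0918
  lid (array([0.54680693, 0.05873871]), 0.03355337306857109) z [0.0577 0.0763]
  slope [0.009 0.084 0.066]
knob top (array([0.60680044, 0.19113371]), 0.006955229211598635) 11 z 0.0795
  lid (array([0.6081531 , 0.18552238]), 0.02829660475254059) z [0.0455 0.064 ]
  slope [-0.066  0.131  0.053]
[0.60843686 0.19272363 0.16357176]
```

View pics/s7.png

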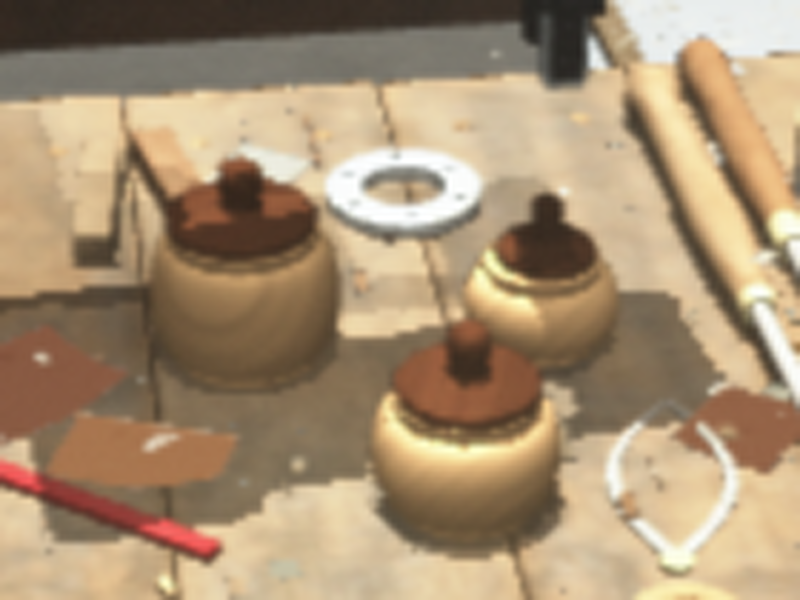

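lid_third (crop 468,385) is seated on box_third, and the gripper is above lid_smallest (crop 545,240). Next I grip it and carry it to box_smallest.

```bash
python3 -m pendant '[[[0,0,0.02,0,0,0,0.5],[0,0,0.035,0,0,0,0.5],[0,0,0.033,0,0,0,0.5],[0,0,0.013,0,0,0,0.5],[0,0,0.006,0,0,0,0.5],[0,0,0,0,0,0,0.5],[0,0,0,0,0,0,0],[0,0,0,0,0,0,0],[0,0,0,0,0,0,0],[0,0,0,0,0,0,0],[0,0,0,0,0,0,0],[0,0,0,0,0,0,0],[0,0,0,0,0,0,0],[0,0,0,0,0,0,0]]]' 40
python3 -m pendant '[[[0,0,-0.01,0,0,0,0],[0,0,-0.03,0,0,0,0],[0,0,-0.035,0,0,0,0],[0,0,-0.025,0,0,0,0],[0,0.015,0,0,0,0,0],[0.001,0.037,0,0,0,0,0],[0.001,0.037,0,0,0,0,0],[0.001,0.037,0,0,0,0,0],[0.001,0.037,0,0,0,0,0],[0.001,0.037,0,0,0,0,0],[0.001,0.037,0,0,0,0,0],[0.001,0.037,0,0,0,0,0],[0.001,0.037,0,0,0,0,0],[0,0.034,0,0,0,0,0],[0,0,0,0,0,0,0],[0,0,0,0,0,0,0]]]'
python3 look.py side s8 270 110 410 215
python3 look.py top t8 190 110 450 300
python3 - <<'E'
from lid import *
from box import rim
t=np.mean([monitor.sense()["tcp_pos"] for _ in range(3)],0)
for f in("s8","t8"):
    print(f); d=np.load(f+".npy",allow_pickle=True).item(); rim(d,(.615,-.0828),.036,.025,.015); rim(d,(.608,.192),.048,.029,.019)
d=np.load("s8.npy",allow_pickle=True).item()
print(t); lid(d,t[:2],t[2]+.004)
E
```

```text
t: 21.5
tcp_pos: [0.61, 0.1932, 0.0792]
tool_rot: [1.0, 0.0, 0.001, -0.0]
force: [-0.1, -0.2, 5.8]
finger_gap: 0.155
gripper_force: 39.3
t: 23.1
tcp_pos: [0.6142, -0.0837, 0.1564]
tool_rot: [1.0, -0.001, -0.001, -0.001]
force: [0.4, -0.6, 0.1]
finger_gap: 0.159
gripper_force: 39.1
s8
rim centre [ 0.6138 -0.0837] r 0.0265 (0.025) fit [ 0.6148 -0.0847] r 0.0207 (mean 0.0200) z 0.0342 rin 0.0139 184
rim centre [0.6064 0.1917] r 0.0307 (0.029) fit [0.606  0.1918] r 0.0247 (mean 0.0240) z 0.0459 rin 0.0184 129
t8
few rim points 0
rim centre [0.6106 0.1926] r 0.0301 (0.029) fit [0.6075 0.1941] r 0.0240 (mean 0.0240) z 0.0471 rin 0.0152 145
[ 0.61452515 -0.0822226   0.1568652 ]
knob top (array([ 0.61148769, -0.08471342]), 0.0176632571965456) 34 z 0.1682
  lid (array([ 0.61144084, -0.08581501]), 0.024878475815057755) z [0.1255 0.1341]
  slope [0.003 0.08  0.131]
```

View pics/s8.png

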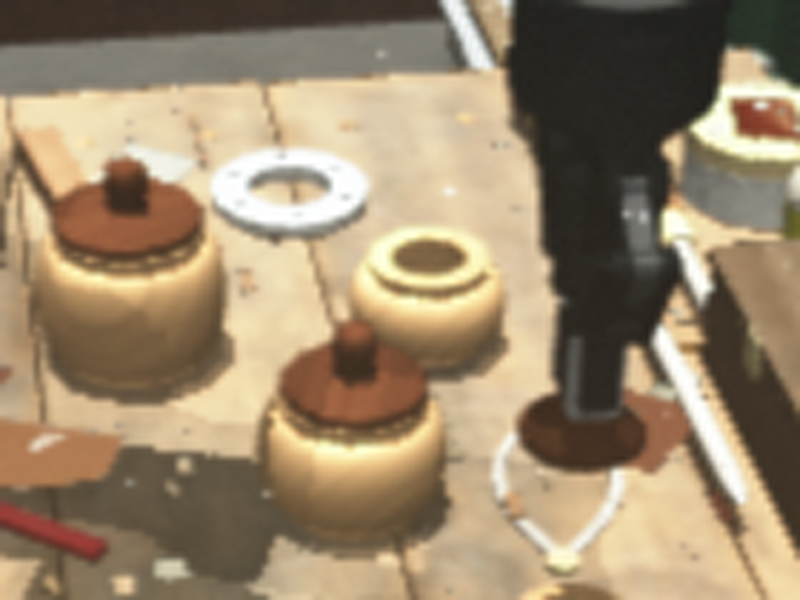

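The lid (crop 582,430) sits about 3 mm towards -x in the fingers, so I shift by that amount to line it up with the mouth, then lower.

```bash
python3 -m pendant '[[[0.004,-0.001,0.02,0,0,0,0],[0,0,0.04,0,0,0,0],[0,0,0.034,0,0,0,0],[0,0,0.004,0,0,0,0],[0,0,0.004,0,0,0,0],[0,0,0.004,0,0,0,0],[0,0,0.003,0,0,0,0],[0,0,0.002,0,0,0,0],[0,0,0,0,0,0,0],[0,0,0,0,0,0,0]]]'
```

```text
t: 24.2
tcp_pos: [0.6189, -0.0822, 0.0694]
tool_rot: [1.0, -0.0, 0.0, 0.0]
force: [-0.3, -0.8, -0.6]
finger_gap: 0.159
gripper_force: 39.1
```

```bash
python3 -m pendant '[[[0,0,0.002,0,0,0,0],[0,0,0.001,0,0,0,0],[0,0,0,0,0,0,0],[0,0,0,0,0,0,0.5],[0,0,0,0,0,0,0.5],[0,0,0,0,0,0,0.5],[0,0,0,0,0,0,0.5],[0,0,-0.015,0,0,0,0.5],[0,0,-0.03,0,0,0,0.5],[0,0,-0.035,0,0,0,0.5],[-0.0115,0.0115,-0.012,0,0,0,0.5],[-0.0285,0.027,0,0,0,0,0.5],[-0.0285,0.027,0,0,0,0,0.5],[-0.0285,0.027,0,0,0,0,0.5],[-0.0285,0.027,0,0,0,0,0.5],[-0.0285,0.027,0,0,0,0,0.5],[-0.0285,0.027,0,0,0,0,0.5],[0,0,0,0,0,0,0.5],[0,0,0,0,0,0,0.5]]]'
python3 look.py side s9 260 120 420 240
python3 look.py top t9 190 110 450 300
python3 - <<'E'
from lid import *
from box import rim
print(np.mean([monitor.sense()["tcp_pos"] for _ in range(3)],0))
for f in("s9","t9"):
    print(f); d=np.load(f+".npy",allow_pickle=True).item(); lid(d,(.615,-.083),.069);rim(d,(.607,.193),.048,.029,.019);lid(d,(.4722,-.221),.051)
E
```

```text
t: 26.1
tcp_pos: [0.4717, -0.2215, 0.1402]
tool_rot: [1.0, -0.001, -0.0, -0.0]
force: [-0.0, -0.2, 0.1]
finger_gap: 0.501
gripper_force: 0.0
[ 0.47282004 -0.22069351  0.14021225]
s9
knob top (array([ 0.61626291, -0.08373924]), 0.0072541325353085995) 21 z 0.0686
  lid (array([ 0.61565596, -0.08424415]), 0.025425411760807037) z [0.034  0.0511]
  slope [0.011 0.234 0.041]
rim centre [0.6058 0.1925] r 0.0311 (0.029) fit [0.6067 0.1918] r 0.0241 (mean 0.0240) z 0.0459 rin 0.0181 109
knob top (array([ 0.47296792, -0.2247735 ]), 0.008287680335342884) 37 z 0.0502
  lid (array([ 0.47242168, -0.22257875]), 0.02931045927107334) z [0.0185 0.0327]
  slope [0.01  0.053 0.024]
t9
knob top (array([ 0.61475694, -0.08158192]), 0.007805813569575548) 26 z 0.0699
  lid (array([ 0.61624259, -0.08255592]), 0.025354746729135513) z [0.0374 0.0488]
  slope [0.014 0.011 0.043]
rim centre [0.6044 0.1948] r 0.0321 (0.029) fit [0.606  0.1947] r 0.0247 (mean 0.0240) z 0.048 rin 0.0187 228
knob top 0 0 z 0
```

View pics/s9.png

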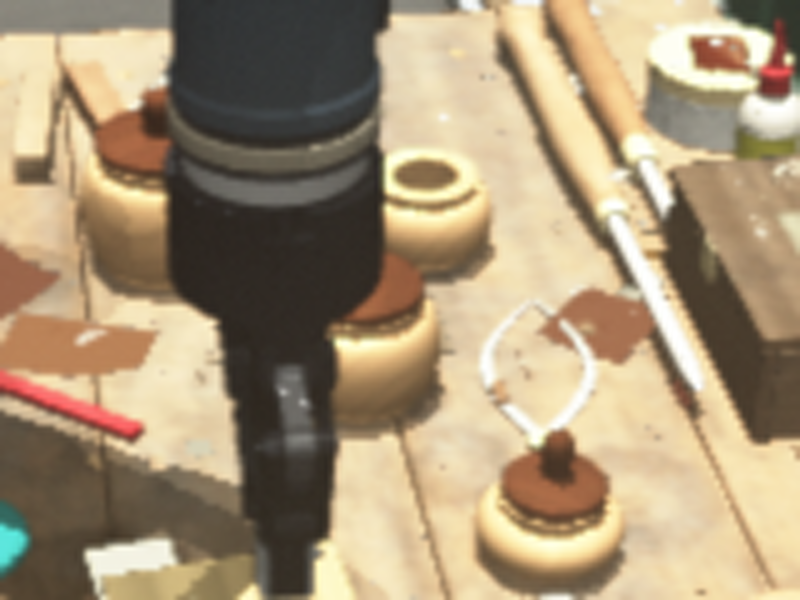

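lid_smallest (crop 557,480) is down on box_smallest with its knob top at 69 mm, as it should be. Box_second is open at about (0.606,0.1935). Now I fetch lid_second.

```bash
python3 -m pendant '[[[0,0,0.02,0,0,0,0.5],[0,0,0.04,0,0,0,0.5],[0,0,0.035,0,0,0,0.5],[0,0,0.014,0,0,0,0.5],[0,0,0.006,0,0,0,0.5],[0,0,0,0,0,0,0.5],[0,0,0,0,0,0,0],[0,0,0,0,0,0,0],[0,0,0,0,0,0,0],[0,0,0,0,0,0,0],[0,0,0,0,0,0,0],[0,0,0,0,0,0,0],[0,0,0,0,0,0,0],[0,0,0,0,0,0,0]]]' 40
python3 -m pendant '[[[0,0,-0.02,0,0,0,0],[0,0,-0.035,0,0,0,0],[0,0,-0.04,0,0,0,0],[0,0,-0.035,0,0,0,0],[0.006,-0.018,-0.02,0,0,0,0],[0.012,-0.037,0,0,0,0,0],[0.012,-0.037,0,0,0,0,0],[0.012,-0.037,0,0,0,0,0],[0.012,-0.037,0,0,0,0,0],[0.012,-0.037,0,0,0,0,0],[0.012,-0.037,0,0,0,0,0],[0.012,-0.037,0,0,0,0,0],[0.012,-0.037,0,0,0,0,0],[0.012,-0.037,0,0,0,0,0],[0.012,-0.037,0,0,0,0,0],[0.012,-0.037,0,0,0,0,0],[0.012,-0.037,0,0,0,0,0],[0.012,-0.037,0,0,0,0,0],[0.005,-0.019,0,0,0,0,0],[0,0,0,0,0,0,0]]]'
python3 -m pendant '[[[0,0,0,0,0,0,0],[0,0,0,0,0,0,0]]]'
python3 look.py side s10 270 100 410 205
python3 - <<'E'
from lid import *
from box import rim
d=np.load("s10.npy",allow_pickle=True).item()
t=np.mean([monitor.sense()["tcp_pos"] for _ in range(3)],0)
rim(d,(.606,.1935),.048,.029,.019); print(t); lid(d,t[:2],t[2]+.004)
E
```

```text
t: 27.6
tcp_pos: [0.4734, -0.2212, 0.0493]
tool_rot: [1.0, -0.0, 0.001, 0.001]
force: [0.9, 1.8, 7.1]
finger_gap: 0.184
gripper_force: 39.3
t: 29.6
tcp_pos: [0.6062, 0.1951, 0.168]
tool_rot: [1.0, 0.001, 0.0, -0.0]
force: [-1.3, 0.6, -0.9]
finger_gap: 0.18
gripper_force: 39.3
t: 29.8
tcp_pos: [0.6056, 0.192, 0.168]
tool_rot: [1.0, -0.001, -0.001, 0.0]
force: [0.5, -0.5, 0.2]
finger_gap: 0.182
gripper_force: 39.3
rim centre [0.6064 0.194 ] r 0.0313 (0.029) fit [0.6057 0.1923] r 0.0246 (mean 0.0240) z 0.0459 rin 0.0173 129
[0.60580509 0.19198961 0.16805958]
knob top (array([0.60465729, 0.18920566]), 0.017334362491965294) 28 z 0.1789
  lid (array([0.60471851, 0.19006571]), 0.029191218316555023) z [0.1367 0.1457]
  slope [-0.001  0.079  0.142]
```

View pics/s10.png

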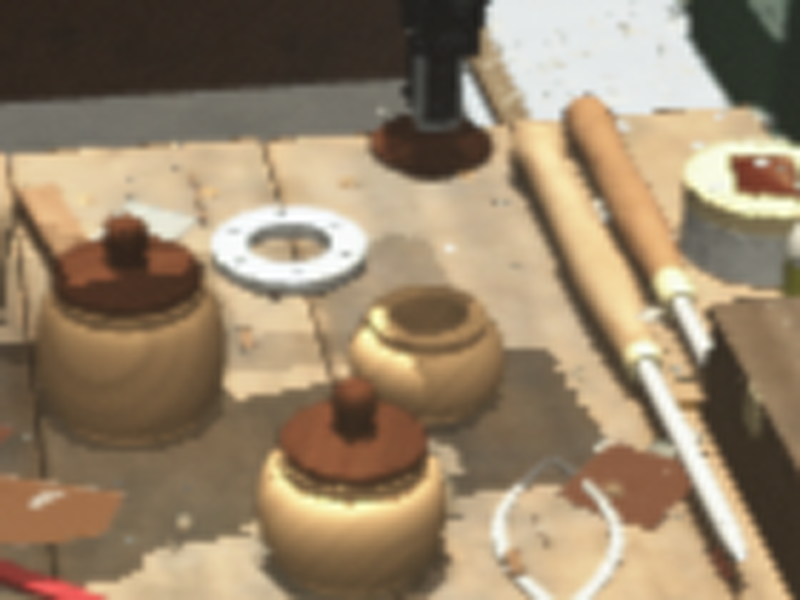

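lid_second (crop 432,145) hangs level above box_second (crop 430,315). I shift it 1 mm and lower.

```bash
python3 -m pendant '[[[0.0015,-0.0015,0.02,0,0,0,0],[0,0,0.04,0,0,0,0],[0,0,0.034,0,0,0,0],[0,0,0.004,0,0,0,0],[0,0,0.004,0,0,0,0],[0,0,0.004,0,0,0,0],[0,0,0.003,0,0,0,0],[0,0,0.001,0,0,0,0],[0,0,0,0,0,0,0],[0,0,0,0,0,0,0]]]'
```

```text
t: 30.85
tcp_pos: [0.6077, 0.1948, 0.0806]
tool_rot: [1.0, 0.0, 0.0, -0.0]
force: [0.3, -0.4, 0.2]
finger_gap: 0.181
gripper_force: 39.3
```

```bash
python3 -m pendant '[[[0,0,0.002,0,0,0,0],[0,0,0.001,0,0,0,0],[0,0,0,0,0,0,0],[0,0,0,0,0,0,0.5],[0,0,0,0,0,0,0.5],[0,0,0,0,0,0,0.5],[0,0,0,0,0,0,0.5],[0,0,-0.015,0,0,0,0.5],[0,0,-0.03,0,0,0,0.5],[0,0,-0.04,0,0,0,0.5],[0,0,-0.04,0,0,0,0.5],[-0.01,0.03,-0.03,0,0,0,0.5],[-0.02,0.04,0,0,0,0,0.5],[-0.02,0.04,0,0,0,0,0.5],[-0.02,0.04,0,0,0,0,0.5],[-0.02,0.04,0,0,0,0,0.5],[-0.02,0.04,0,0,0,0,0.5],[-0.02,0.04,0,0,0,0,0.5],[-0.02,0.04,0,0,0,0,0.5],[-0.02,0.04,0,0,0,0,0.5]]]'
python3 -m pendant '[[[-0.01,0.04,0,0,0,0,0.5],[-0.01,0.04,0,0,0,0,0.5],[0,0.04,0,0,0,0,0.5],[0,0.04,0,0,0,0,0.5],[0,0.04,0,0,0,0,0.5],[0,0.02,0,0,0,0,0.5],[0,0,0,0,0,0,0.5],[0,0,0,0,0,0,0.5]]]'
python3 look.py side s11 260 110 420 230
python3 look.py top t11 190 130 430 300
python3 - <<'E'
from lid import *
for f in("s11","t11"):
    print(f); d=np.load(f+".npy",allow_pickle=True).item()
    for c,z in(((.461,.203),.105),((.5475,.06),.093),((.606,.1935),.081),((.615,-.083),.069)): lid(d,c,z)
E
```

```text
t: 32.85
tcp_pos: [0.4709, -0.0865, 0.2026]
tool_rot: [1.0, 0.0, 0.001, 0.0]
force: [0.5, -0.2, 0.2]
finger_gap: 0.5
gripper_force: 0.0
t: 33.65
tcp_pos: [0.455, -0.2602, 0.2017]
tool_rot: [1.0, -0.0, -0.0, -0.001]
force: [-0.4, 0.1, 0.3]
finger_gap: 0.497
gripper_force: 0.0
s11
knob top 0 0 z 0
  lid (array([0.43538159, 0.19745931]), 0.021264249458909035) z [0.0703 0.0794]
  slope [0.058 0.094 0.076]
knob top (array([0.54825044, 0.06011049]), 0.00996381975710392) 25 z 0.0928
  lid (array([0.54834729, 0.05643408]), 0.03358598053455353) z [0.0577 0.0755]
  slope [-0.007  0.136  0.065]
knob top (array([0.6062901 , 0.19106752]), 0.007915912196040154) 13 z 0.0792
  lid (array([0.60577923, 0.19132712]), 0.027917541563510895) z [0.0458 0.0631]
  slope [0.004 0.165 0.054]
knob top (array([ 0.61588776, -0.08543237]), 0.006893470883369446) 19 z 0.0681
  lid (array([ 0.61357135, -0.0849228 ]), 0.025744445621967316) z [0.0337 0.0506]
  slope [0.001 0.182 0.041]
t11
knob top (array([0.45988613, 0.203493  ]), 0.011090577580034733) 56 z 0.1075
  lid (array([0.46007469, 0.20266522]), 0.03660919889807701) z [0.0745 0.085 ]
  slope [0.015 0.019 0.08 ]
knob top (array([0.5469448 , 0.06097484]), 0.010005204938352108) 45 z 0.0961
  lid (array([0.54732597, 0.05950679]), 0.03282848000526428) z [0.0617 0.0723]
  slope [0.012 0.013 0.067]
knob top (array([0.60604113, 0.19558306]), 0.00839720107614994) 33 z 0.084
  lid (array([0.60726178, 0.19368111]), 0.02936592884361744) z [0.0486 0.0614]
  slope [0.023 0.05  0.056]
knob top (array([ 0.61481738, -0.08160439]), 0.007798952981829643) 26 z 0.0711
  lid (array([ 0.61633909, -0.08242454]), 0.025382960215210915) z [0.0377 0.0485]
  slope [0.023 0.022 0.043]
```

View pics/s11.png

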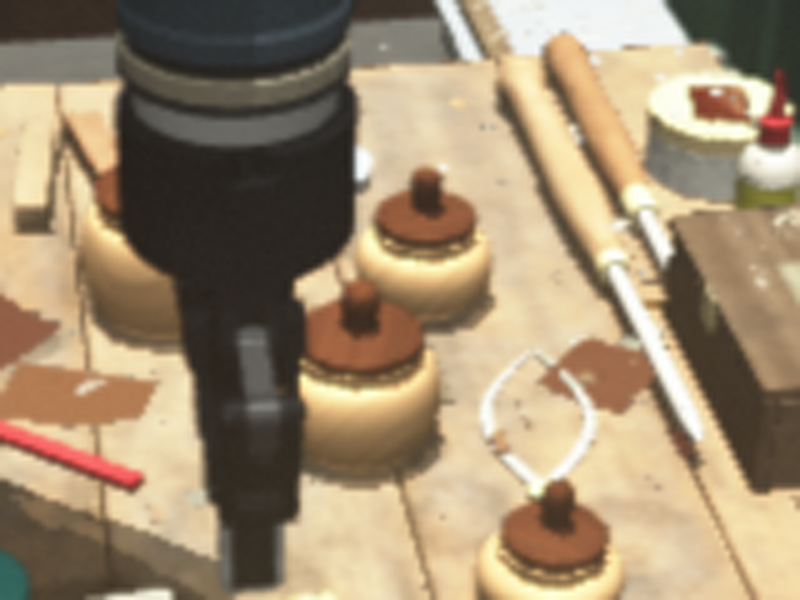

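View pics/t11.png

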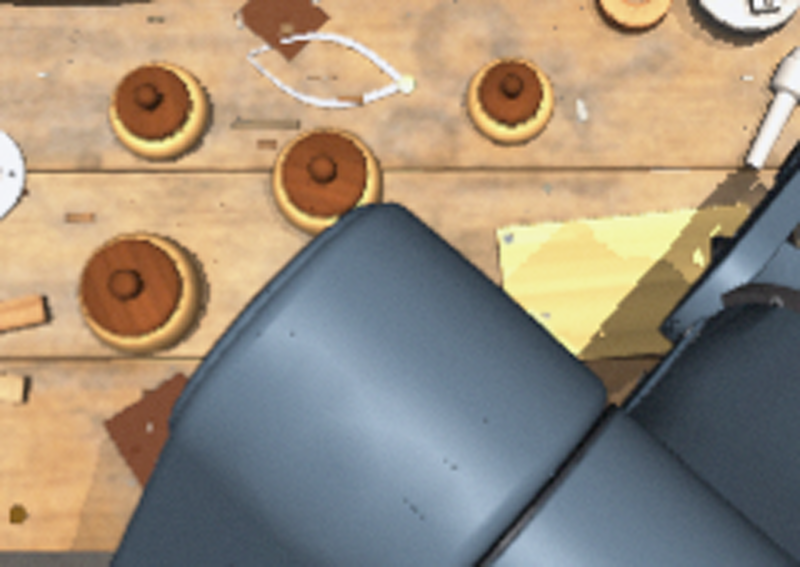

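Both final views show every lid level and centred. The knob tops agree with their home heights of 105, 93, 81 and 69 mm. Side crop: (425,215) second, (362,335) third, (557,535) smallest. Top crop: (130,290) largest.

```bash
python3 -c "
from station import job
print(job.sign_off())"
```

```text
the job is handed in; nothing more can be done
None
```

All four lids are back on their own boxes, sitting level with knob tops within camera error of their home heights, and the job was handed in after about 34 s of robot time (the sign-off returned no verdict).

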